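# Pack the paint box in rack order

### The arm

A 6-joint arm with a two-finger parallel gripper is mounted at the origin on the work surface. World frame = base frame: x ahead of the robot, y to its left, z up, the work surface at z = 0. Lengths are in m, angles in rad, forces in N, time in s.
With the tool pointing down it reaches from about 0.3 to 0.875 m from the base axis. Payload 6.4 kg.
Tool frame: the origin (TCP) lies at the very end of the fingers, on their centre line; the grasp point (between the pads) lies 19 mm behind it; z points along the fingers, y is the line along which they close (so a half turn about z gives the same grasp; the last joint's range is limited). The gripper opens to 85 mm and grips with 20 to 120 N. Pads are 22 mm wide; open, the fingers measure 114 mm over their backs; the gripper's body (76 mm by 85 mm) begins 54 mm behind the grasp point. The pads swing forward as they close: fully open they stand 13 mm farther back than shut.
Start: joints at [0.988, 0.181, 1.607, -0, 1.354, -0.206], TCP at [0.212, 0.535, 0.231] pointing down, gripper open.
Joint ranges: [-2.99, 2.99], [-0.89, 2.07], [0.3, 2.58], [-1.14, 4.28], [0, 2.63], [-3.12, 3.12]. Speed limits (rad/s): [2.57, 2.57, 3.01, 3.14, 3.14, 3.14].

### API

Orientations are given as a unit quaternion [w, x, y, z].
In Python, from bench import telemetry, camera, ctrl, spotter gives the robot as it stands.
- The arm moves only by the tool send_rows, never from a script. Its argument "series" is a list of rows, each a list of 3 entries, a list of its own where there are three numbers: the turn, a rotation vector about the world's x, y, z in degrees, then the shift along the world's x, y, z in mm, then the closure, from -1 (fully open) to 1 (shut), so that 0 is half open. In form: [[[rx, ry, rz], [dx, dy, dz], gripper], ...]. A call has 1 to 10 rows; each row is the pose to reach, as a shift and turn from the pose commanded when the call began; what a row does not reach only later rows make up. A row lasts 1/8 s, in which the tool goes at most 62.5 mm and 10.7 degrees, less where a joint would pass 70% of its speed; a pose out of reach is approached as far as the arm can. A call with a gripper value outside its range is refused whole. The fingers move at their own pace and stop on an object; the grip force is fixed at half the most. Time passes only in rows, so rows that repeat a pose let the fingers close. It gives the time, the measured TCP pose, the force, the opening and the grip force at its end, in the units of the state.
- telemetry.get_obs(): the state, without advancing time (a new reading comes with each control period).
- camera(name): name is "side" or "top" or "wrist"; returns a dict with "pixels" (384x512x3 uint8, red, green, blue), "camera_matrix" (3x3 intrinsics, pixels), "xyz" and "orientation" of the camera in the world. Camera axes: x right, y up, looking along -z (the intrinsics and any distortion apply to the point x, -y, -z); pixel columns grow to the right and rows downward; lengths in m; the calibration is good to about 2 mm. A picture is of the moment at which its call begins. There is no depth.
- ctrl.hand_in(): hands the job in; it is judged then, once.
Trained networks look in the newest picture that a camera, given by its name, has taken for a name from the list of things; names that differ only in an ending like _2 or _b are one class to them, and where a whole thing is asked for, a point or a joint stands for the part that bears it (a point fixed in the world has none). Each returns a list of dicts, best first, with "conf" (0 to 1); they miss things now and then, are a little off and sometimes report something else, mostly with a low value. They report only what shows in the picture. A call takes as long as a camera call. They do not tell look-alikes from the thing itself.
- spotter.boxes_of(thing, camera): "xyz" ([x, y, z] in m, in world coordinates, good to about 4 mm: the middle of the surface that is visible of it).
- spotter.landmark_of(thing, camera): "xyz" ([x, y, z] in m, in world coordinates, good to about 4 mm: a listed point, or the origin of a listed thing).
The state is a dict: "time_s": time; "q": joint angles; "dq": joint speeds; "joint_efforts": joint torques, N m; "eef_pos": TCP position; "eef_rot": TCP orientation; "wrist_force": force on the tool from outside, world axes, zero at the start; "torque": the same for the moment, N m; "opening": opening from 0.0 (shut) to 1.0 (fully open); "grasp_force": force on a finger pad.
Only numpy, scipy, OpenCV 4.12 (cv2) and the standard library are available. Lean on these libraries where they do the work, as an engineer would, in place of code of your own. Each camera call takes 0.05 s, during which the arm holds its last target. There are 200 camera calls.

### The job

Pack the paint box for a day's painting outdoors: move the four small paint bottles from the front row of the rack into the four small compartments along the handle side of the wooden paint box, one in each, in the same left-to-right order in which they stand in the rack. Set each one down gently, upright on the compartment's floor, without dropping it or tipping it over. Leave the big jars in their places in the back row.

Things in the scene. Friction and masses are not known exactly. Their poses are not given: they have to be found in the camera images.
- bottle_red_mid (a point): Small red paint bottle, loose, at the start upright in the front row of the rack: round, 36 mm diameter body up to 78 mm above its foot, then a shoulder and a 25 mm wide red cap from 88 mm to its full height of 112 mm; white label band round the body, 55 to 110 g. The point is its centre, 56 mm above its foot; z is up along its axis.
- bottle_yellow_mid (a point): Small yellow paint bottle, loose, at the start upright in the front row of the rack: round, 36 mm diameter body up to 78 mm above its foot, then a shoulder and a 25 mm wide yellow cap from 88 mm to its full height of 112 mm; white label band round the body, 55 to 110 g. The point is its centre, 56 mm above its foot; z is up along its axis.
- bottle_blue_mid (a point): Small blue paint bottle, loose, at the start upright in the front row of the rack: round, 36 mm diameter body up to 78 mm above its foot, then a shoulder and a 25 mm wide blue cap from 88 mm to its full height of 112 mm; white label band round the body, 55 to 110 g. The point is its centre, 56 mm above its foot; z is up along its axis.
- bottle_green_mid (a point): Small green paint bottle, loose, at the start upright in the front row of the rack: round, 36 mm diameter body up to 78 mm above its foot, then a shoulder and a 25 mm wide green cap from 88 mm to its full height of 112 mm; white label band round the body, 55 to 110 g. The point is its centre, 56 mm above its foot; z is up along its axis.
- jar_red_mid (a point): Big red paint jar, loose, upright in the back row of the rack behind the red bottle; stays there. Round, 58 mm diameter, 70 mm high, red screw lid. The point is its centre, 35 mm above its foot; z is up along its axis.
- jar_yellow_mid (a point): Big yellow paint jar, loose, upright in the back row of the rack behind the yellow bottle; stays there. Round, 58 mm diameter, 70 mm high, yellow screw lid. The point is its centre, 35 mm above its foot; z is up along its axis.
- jar_blue_mid (a point): Big blue paint jar, loose, upright in the back row of the rack behind the blue bottle; stays there. Round, 58 mm diameter, 70 mm high, blue screw lid. The point is its centre, 35 mm above its foot; z is up along its axis.
- jar_green_mid (a point): Big green paint jar, loose, upright in the back row of the rack behind the green bottle; stays there. Round, 58 mm diameter, 70 mm high, green screw lid. The point is its centre, 35 mm above its foot; z is up along its axis.
- rack: Plywood rack, fixed, two rows of four compartments. Origin on the table under the middle of the front row (nearest the robot); z up, x away from the robot, y along the rows to the robot's left. Centres at y = 105, 35, -35, -105 mm; front row x = 0 (floor 10 mm up, lip 22, dividers 24, end walls 30 high), back row x = 70 (floor 25 up, walls 55 high). Spans x -39 to 111 mm, 296 mm wide.
- box: Open orange wooden paint box, fixed, white handle on the near side, lid folded back. Origin on the table under the middle of its near row of four 66 mm square compartments; z up, x away from the robot, y to its left. Centres x = 0, y = 105, 35, -35, -105 mm; floor 6 mm up, dividers 28, board behind (x = 35) 35, outer walls 50 mm high (inside x = -33, y = +-160). End slots 18 mm.
Things that resemble listed ones, but are neither listed nor needed, are in the scene too. Leave any orange look-alike of the part that bears jar_yellow_mid alone.

How it is judged:
By the outcome, as a careful person would: the job done as asked, in the order asked, and still so for the second after the job is handed in, with the robot touching nothing.
It also fails if it takes over 102 s, if anything falls off the work surface, if the arm or the gripper's body presses on something with over 40 N, if the wrist force passes 120 N, or if a joint passes its speed limit or range.

## Working session

There is one attempt and no reset: what is moved stays moved. The work goes in short steps, Python scripts to look and compute and a tool call to move; the robot and the scene stay as the last step left them, time stands still between calls to the robot, and variables do not carry over. Pictures are saved under pics/ and viewed, at most 14 in all, crops included, and the job is handed in when it is done.

Besides the shell and the picture viewer there is one more tool, called after "Call:" in YAML: its name, and indented under it one key for each argument. send_rows: Moves the arm, as the interface text tells. Its arguments: {"type":"object","properties":{"series":{"type":"array","items":{"type":"array"}}},"required":["series"]}

```bash
mkdir -p pics
cat > h.py <<'E'
import numpy as np, cv2
from scipy.spatial.transform import Rotation as R
from bench import telemetry, camera, ctrl, spotter
def shot(n,f=None):
    c=camera(n)
    if f: cv2.imwrite('pics/'+f,c['pixels'][:,:,::-1])
    return c
def proj(c,p):
    q=np.array(c['orientation']); Rm=R.from_quat(q[[1,2,3,0]]).as_matrix()
    v=Rm.T@(np.array(p)-c['xyz']); v=v*[1,-1,-1]
    u=c['camera_matrix']@v; return u[:2]/u[2]
E
python3 - <<'E'
from h import *
T=['bottle_red_mid','bottle_yellow_mid','bottle_blue_mid','bottle_green_mid','jar_red_mid','jar_yellow_mid','jar_blue_mid','jar_green_mid','rack','box']
for n in ['top','side']:
    c=shot(n,n+'0.png'); print(n,{k:c[k].shape for k in c if hasattr(c[k],'shape')},list(c))
    for t in T:
        print(t,[(np.round(d['xyz'],3).tolist(),round(d['conf'],2),proj(c,d['xyz']).round().tolist()) for d in spotter.landmark_of(t,n)[:3]])
print(telemetry.get_obs())
E
```

```text
top {'pixels': (384, 512, 3), 'camera_matrix': (3, 3), 'xyz': (3,), 'orientation': (4,)} ['pixels', 'camera_matrix', 'xyz', 'orientation']
bottle_red_mid [([0.489, 0.154, 0.065], 0.58, [203.0, 206.0])]
bottle_yellow_mid [([0.477, 0.222, 0.069], 0.5, [174.0, 211.0])]
bottle_blue_mid [([0.5, 0.079, 0.065], 0.51, [235.0, 200.0])]
bottle_green_mid [([0.475, 0.296, 0.063], 0.55, [143.0, 213.0])]
jar_red_mid [([0.555, 0.164, 0.063], 0.9, [199.0, 178.0]), ([0.547, 0.297, 0.062], 0.36, [143.0, 183.0])]
jar_yellow_mid [([0.554, 0.228, 0.065], 0.82, [172.0, 179.0]), ([0.407, 0.407, 0.037], 0.63, [101.0, 243.0]), ([0.547, 0.295, 0.062], 0.3, [144.0, 183.0])]
jar_blue_mid [([0.565, 0.088, 0.062], 0.7, [230.0, 173.0])]
jar_green_mid [([0.549, 0.293, 0.065], 0.96, [144.0, 182.0]), ([0.479, 0.222, 0.066], 0.2, [174.0, 211.0])]
rack [([0.48, 0.187, 0.004], 0.56, [193.0, 211.0])]
box [([0.464, -0.196, 0.002], 0.85, [346.0, 214.0])]
side {'pixels': (384, 512, 3), 'camera_matrix': (3, 3), 'xyz': (3,), 'orientation': (4,)} ['pixels', 'camera_matrix', 'xyz', 'orientation']
bottle_red_mid [([0.492, 0.15, 
[... 680 characters left out ...]
.1, 'q': array([ 9.87689350e-01,  1.80844416e-01,  1.60700564e+00, -1.38732784e-05,
        1.35379635e+00, -2.06293496e-01]), 'dq': array([-4.85860116e-05,  6.70887046e-04, -6.06178125e-04, -1.62216263e-03,
       -1.57303107e-03,  7.56310862e-04]), 'joint_efforts': array([ 1.84773817e-04, -4.44859779e+01, -3.51682413e+01, -3.41313553e-04,
        7.59667546e-04,  1.53522780e-05]), 'eef_pos': array([0.21156542, 0.53467197, 0.23126073]), 'eef_rot': array([-4.08184021e-06,  1.87292601e-01,  9.82304169e-01, -2.74149574e-05]), 'wrist_force': array([ 0.37289928,  0.70286427, -0.36219744]), 'torque': array([ 0.02106133,  0.00393181, -0.00794706]), 'grasp_force': 0.0, 'opening': 1.000776165932605}
```

View pics/top0.png

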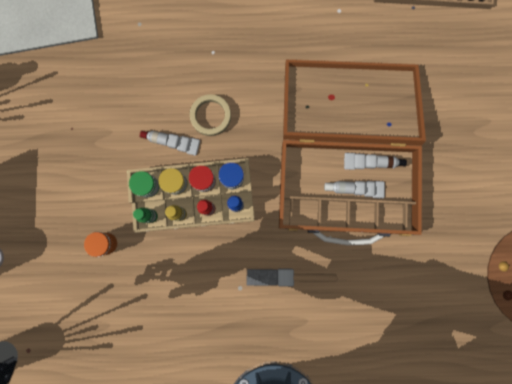

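View pics/side0.png

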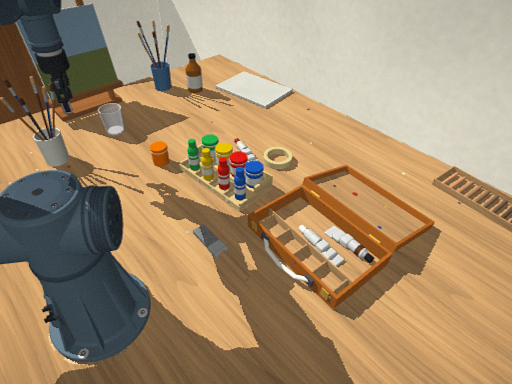

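Four bottles stand at top-image pixels (143,213) green, (174,211) yellow, (204,206) red and (235,201) blue. The jars are behind them, and the orange look-alike jar is at (98,243), outside the rack. The box's near row lies along the handle, rows ~200-230, columns 285-415. Next I'll fit the rack and box models and check the overlays.

```bash
cat >> h.py <<'E'
def T(o,yaw,p):
    c,s=np.cos(yaw),np.sin(yaw); return np.array([o[0]+c*p[0]-s*p[1],o[1]+s*p[0]+c*p[1],p[2]])
def overlay(c,items,f,crop,k):
    x0,y0,x1,y1=crop
    im=cv2.resize(c['pixels'][y0:y1,x0:x1,::-1].copy(),None,fx=k,fy=k,interpolation=cv2.INTER_CUBIC)
    for P,col in items:
        q=[tuple(int(round(v)) for v in (proj(c,p)-[x0,y0]+.5)*k) for p in P]
        for a,b in zip(q[:-1],q[1:]): cv2.line(im,a,b,col,1)
        if len(q)==1: cv2.drawMarker(im,q[0],col,cv2.MARKER_CROSS,9,1)
    cv2.imwrite('pics/'+f,im)
def ground(c,u,z=0):
    q=np.array(c['orientation']); Rm=R.from_quat(q[[1,2,3,0]]).as_matrix()
    d=Rm@(np.linalg.inv(c['camera_matrix'])@[u[0],u[1],1]*[1,-1,-1]); return c['xyz']+d*(z-c['xyz'][2])/d[2]
E
python3 - <<'E'
from h import *
c=shot('top'); s=shot('side')
print('cup',ground(s,(55,163)).round(3),'glass',ground(s,(115,133)).round(3))
obs={'bottle_green_mid':(0,.105),'bottle_yellow_mid':(0,.035),'bottle_red_mid':(0,-.035),'bottle_blue_mid':(0,-.105),'jar_green_mid':(.07,.105),'jar_yellow_mid':(.07,.035),'jar_red_mid':(.07,-.035),'jar_blue_mid':(.07,-.105)}
pts=[]
for n in ['top','side']:
    (c if n=='top' else s)
    for t,l in obs.items():
        for d in spotter.landmark_of(t,n):
            pts.append((l,d['xyz'][:2]))
L=np.array([p[0] for p in pts]);W=np.array([p[1] for p in pts])
ok=np.ones(len(L),bool); from scipy.optimize import least_squares
f=lambda v:(np.array([T(v[:2],v[2],(a,b,0))[:2] for a,b in L])-W).ravel()
r=least_squares(f,[.485,.188,.08],loss='soft_l1',f_scale=.004).x; print('rack',r.round(4))
# box outer corners from top image at z=.05
for u in [(281,231),(419,234),(285,62),(423,65),(280,140),(423,144)]: print(u,ground(c,u,.05).round(3))
b=(.465,-.193,np.radians(-1))
rect=lambda o,y,x0,x1,y0,y1,z:[T(o,y,p) for p in [(x0,y0,z),(x1,y0,z),(x1,y1,z),(x0,y1,z),(x0,y0,z)]]
it=[(rect(b[:2],b[2],-.033,.035,-.16,.16,.05),(255,255,0))]+[(rect(b[:2],b[2],-.033,.033,y-.033,y+.033,.028),(0,255,0)) for y in (-.105,-.035,.035,.105)]
it+=[(rect(r[:2],r[2],-.039,.111,-.148,.148,.03),(255,0,255))]+[([T(r[:2],r[2],(0,y,.122))],(255,255,255)) for y in (-.105,-.035,.035,.105)]
overlay(c,it,'ov1.png',(110,50,430,250),2.5)
E
```

```text
cup [0.125 0.645 0.   ] glass [0.369 0.684 0.   ]
rack [0.4854 0.1864 0.0979]
(281, 231) [ 0.425 -0.03   0.05 ]
(419, 234) [ 0.409 -0.355  0.05 ]
(285, 62) [ 0.842 -0.053  0.05 ]
(423, 65) [ 0.824 -0.393  0.05 ]
(280, 140) [ 0.645 -0.034  0.05 ]
(423, 144) [ 0.625 -0.379  0.05 ]
```

View pics/ov1.png

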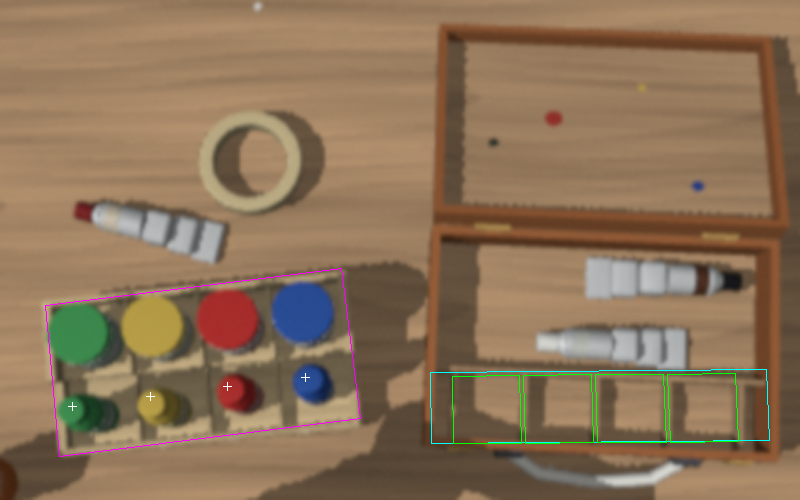

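The rack fit is within ~5 mm, with the bottle caps 1-2 px right of the crosses. The box is yawed about -2.8°. I'll go above blue, the rightmost bottle, so the way to the box stays clear, and take a close look there.

Call:
send_rows:
  series:
    - [[0, 0, 9], [31, -50, 9], -0.35]
    - [[0, 0, 18], [63, -100, 15], -0.35]
    - [[0, 0, 27], [94, -151, 15], -0.35]
    - [[0, 0, 27], [126, -201, 15], -0.35]
    - [[0, 0, 27], [157, -252, 15], -0.35]
    - [[0, 0, 27], [189, -303, 15], -0.35]
    - [[0, 0, 27], [220, -353, 15], -0.35]
    - [[0, 0, 27], [252, -404, 15], -0.35]
    - [[0, 0, 27], [284, -455, 15], -0.35]
    - [[0, 0, 27], [284, -455, 15], -0.35]

```text
time_s: 3.25
eef_pos: [0.4973, 0.0761, 0.2463]
eef_rot: [0.0, -0.044, 0.999, -0.0]
wrist_force: [0.1, 0.6, -0.4]
opening: 0.672
grasp_force: 0.0
```

Run:
```python
from h import *
c=shot('wrist','w1.png')
o=telemetry.get_obs(); print(o['time_s'],o['eef_pos'].round(4),o['eef_rot'].round(4),o['q'].round(3),o['opening'])
for t in ['bottle_red_mid','bottle_yellow_mid','bottle_blue_mid','bottle_green_mid','jar_blue_mid','rack']:
    print(t,[(np.round(d['xyz'],4).tolist(),round(d['conf'],2),proj(c,d['xyz']).round().tolist()) for d in spotter.landmark_of(t,'wrist')[:2]])
s=shot('top'); b=(.459,-.192,np.radians(-2.8)); r=[.4845,.185,.087]
rect=lambda o,y,x0,x1,y0,y1,z:[T(o,y,p) for p in [(x0,y0,z),(x1,y0,z),(x1,y1,z),(x0,y1,z),(x0,y0,z)]]
it=[(rect(b[:2],b[2],-.033,.035,-.16,.16,.05),(255,255,0))]+[(rect(b[:2],b[2],-.033,.033,y-.033,y+.033,.028),(0,255,0)) for y in (-.105,-.035,.035,.105)]
overlay(s,it,'ov2.png',(270,180,430,250),5)
for t in ['box']: print([np.round(d['xyz'],4) for n in ('top','wrist') for d in spotter.landmark_of(t,n)])
ri=[(rect(r[:2],r[2],-.039,.111,-.148,.148,.03),(255,0,255))]+[([T(r[:2],r[2],(0,y,z))],(255,255,255)) for y in (-.105,-.035,.035,.105) for z in (.122,.01)]
overlay(c,ri,'w1o.png',(0,0,512,384),1.5)
```

```text
3.3 [0.4961 0.0781 0.2461] [-2.00e-04 -4.53e-02  9.99e-01  1.00e-04] [-0.081  0.003  1.769  0.     1.37  -1.742] 0.6776801436686984
bottle_red_mid [([0.4882, 0.1553, 0.0669], 0.77, [339.0, 169.0])]
bottle_yellow_mid [([0.4772, 0.2199, 0.0619], 0.85, [402.0, 163.0])]
bottle_blue_mid [([0.4984, 0.0751, 0.0637], 0.56, [259.0, 171.0])]
bottle_green_mid [([0.472, 0.2923, 0.0654], 0.58, [475.0, 165.0])]
jar_blue_mid [([0.5657, 0.0884, 0.0579], 0.89, [266.0, 229.0])]
rack [([0.4836, 0.1818, -0.0048], 0.63, [348.0, 153.0])]
[array([ 0.4665, -0.1924, -0.001 ]), array([ 0.4631, -0.194 ,  0.0014])]
```

View pics/w1o.png

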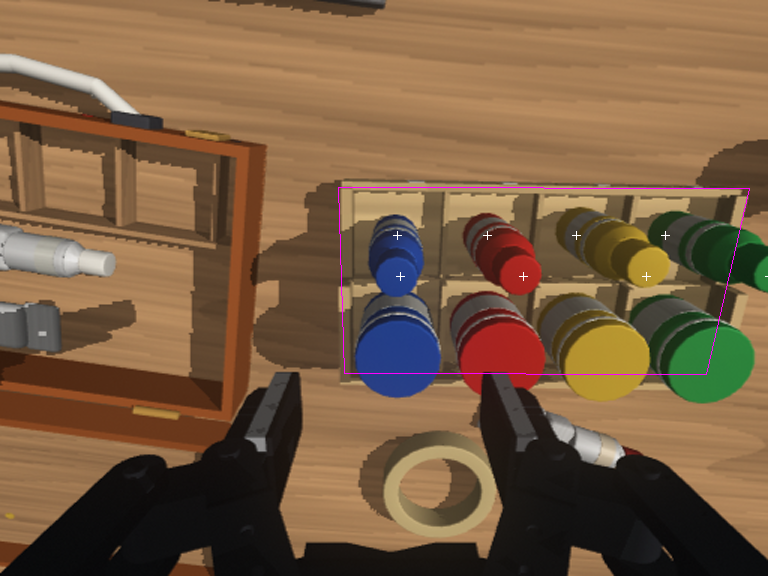

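View pics/ov2.png

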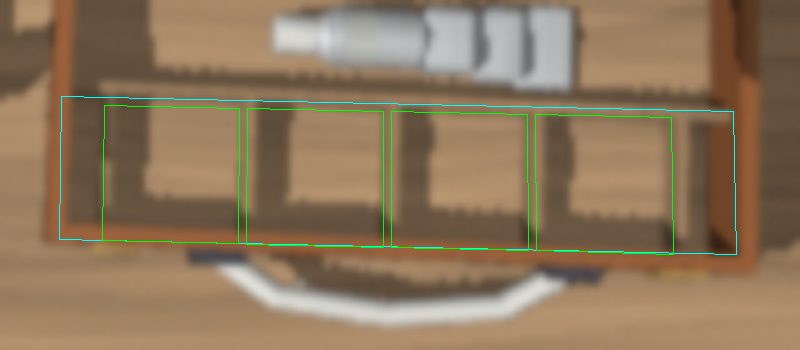

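The wrist view shows blue's cap at (398,277) in the enlarged picture, the rightmost bottle seen from the robot, with its jar behind it. The box near row is about 6 mm further in x than drawn, so I take the box at (0.465,-0.193) with yaw -2.8°. Descending on blue now.

Call:
send_rows:
  series:
    - [[0, 0, 0], [3.5, -3.5, -40], -0.35]
    - [[0, 0, 0], [3.5, -3.5, -90], -0.35]
    - [[0, 0, 0], [3.5, -3.5, -140], -0.35]
    - [[0, 0, 0], [3.5, -3.5, -170], -0.35]
    - [[0, 0, 0], [3.5, -3.5, -183], -0.35]
    - [[0, 0, 0], [3.5, -3.5, -189], -0.35]
    - [[0, 0, 0], [3.5, -3.5, -189], -0.35]
    - [[0, 0, 0], [3.5, -3.5, -189], 1]
    - [[0, 0, 0], [3.5, -3.5, -189], 1]
    - [[0, 0, 0], [3.5, -3.5, -189], 1]

```text
time_s: 5.0
eef_pos: [0.5002, 0.0762, 0.0586]
eef_rot: [0.001, -0.047, 0.999, -0.0]
wrist_force: [-0.6, 0.5, 6.9]
opening: 0.407
grasp_force: 59.2
```

Call:
send_rows:
  series:
    - [[0, 0, 0], [0, 0, 25], 1]
    - [[0, 0, 0], [0, 0, 65], 1]
    - [[0, 0, -2], [-4, -40, 80], 1]
    - [[0, 0, -4], [-10, -95, 80], 1]
    - [[0, 0, -6], [-16, -150, 80], 1]
    - [[0, 0, -8], [-22, -205, 80], 1]
    - [[0, 0, -8], [-28, -260, 80], 1]
    - [[0, 0, -8], [-34, -315, 80], 1]
    - [[0, 0, -8], [-38, -360, 80], 1]
    - [[0, 0, -8], [-39, -374, 80], 1]

```text
time_s: 6.25
eef_pos: [0.4595, -0.3005, 0.1375]
eef_rot: [0.0, 0.024, 1.0, -0.0]
wrist_force: [0.0, 0.3, -0.7]
opening: 0.403
grasp_force: 59.8
```

Run:
```python
from h import *
c=shot('wrist'); shot('top'); o=telemetry.get_obs(); print(o['time_s'],o['eef_pos'].round(4),o['opening'],o['grasp_force'],o['wrist_force'])
for n in ('top','wrist'):
  for t in ['box','bottle_blue_mid']: print(n,t,[(np.round(d['xyz'],4),round(d['conf'],2)) for d in spotter.landmark_of(t,n)])
b=(.465,-.193,np.radians(-2.8))
rect=lambda o,y,x0,x1,y0,y1,z:[T(o,y,p) for p in [(x0,y0,z),(x1,y0,z),(x1,y1,z),(x0,y1,z),(x0,y0,z)]]
it=[(rect(b[:2],b[2],-.033,.035,-.16,.16,.05),(255,255,0))]+[(rect(b[:2],b[2],-.033,.033,y-.033,y+.033,.028),(0,255,0)) for y in (-.105,-.035,.035,.105)]
overlay(c,it,'w2o.png',(0,0,512,384),1.5)
```

```text
6.35 [ 0.4597 -0.2989  0.1372] 0.40077477783997434 59.78444390450022 [-0.32979197  0.02894707 -1.07812623]
top box [(array([ 0.4652, -0.193 , -0.002 ]), 0.69)]
top bottle_blue_mid [(array([0.489 , 0.1533, 0.065 ]), 0.71), (array([ 0.4587, -0.3001,  0.1461]), 0.56)]
wrist box [(array([ 0.4645, -0.1946,  0.004 ]), 0.96)]
wrist bottle_blue_mid [(array([ 0.4597, -0.3028,  0.1432]), 0.77)]
```

View pics/w2o.png

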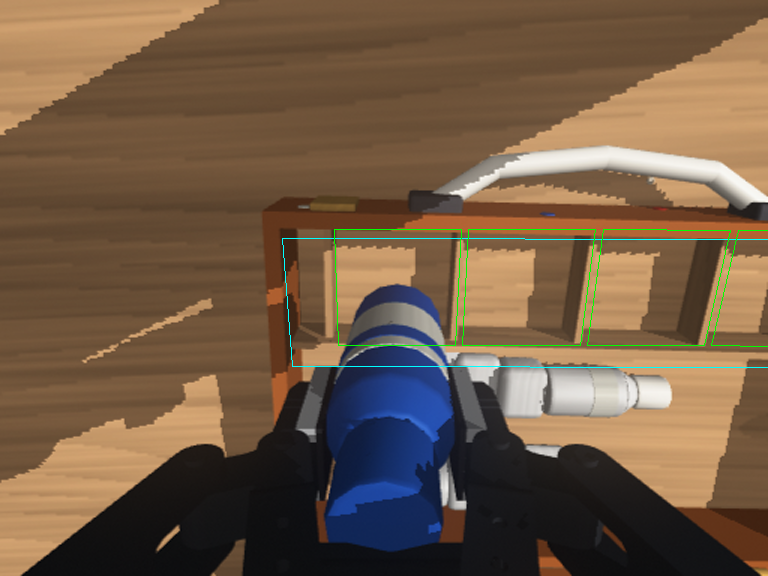

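The overlay fits the compartments, and the bottle hangs upright over the far-right one. Lowering it slowly.

Call:
send_rows:
  series:
    - [[0, 0, 0], [0, 0, -25], 1]
    - [[0, 0, 0], [0, 0, -50], 1]
    - [[0, 0, 0], [0, 0, -68], 1]
    - [[0, 0, 0], [0, 0, -76], 1]
    - [[0, 0, 0], [0, 0, -80], 1]
    - [[0, 0, 0], [0, 0, -81.5], 1]
    - [[0, 0, 0], [0, 0, -82.5], 1]
    - [[0, 0, 0], [0, 0, -82.5], 1]

```text
time_s: 7.55
eef_pos: [0.4602, -0.2981, 0.0552]
eef_rot: [0.0, 0.023, 1.0, -0.0]
wrist_force: [0.4, -0.4, -0.7]
opening: 0.402
grasp_force: 59.8
```

Call:
send_rows:
  series:
    - [[0, 0, 0], [0, 0, -0.7], 1]
    - [[0, 0, 0], [0, 0, -1.4], 1]
    - [[0, 0, 0], [0, 0, -1.4], 1]

```text
time_s: 7.92
eef_pos: [0.4606, -0.2982, 0.0546]
eef_rot: [0.001, 0.023, 1.0, -0.0]
wrist_force: [-0.6, 2.8, 7.3]
opening: 0.402
grasp_force: 60.8
```

Contact with the floor at 7 N. I'll ease off slightly, open, rise, and return towards red.

Call:
send_rows:
  series:
    - [[0, 0, 0], [0, 0, 0.6], 1]
    - [[0, 0, 0], [0, 0, 0.6], 0.1]
    - [[0, 0, 0], [0, 0, 0.6], -0.15]
    - [[0, 0, 0], [0, 0, 0.6], -0.35]
    - [[0, 0, 0], [0, 0, 0.6], -0.35]
    - [[0, 0, 0], [0, 0, 0.6], -0.35]
    - [[0, 0, 0], [0, 0, 20], -0.35]
    - [[0, 0, 0], [0, 0, 65], -0.35]
    - [[0, 0, 0], [0, 0, 115], -0.35]
    - [[0, 0, 0], [0, 0, 145], -0.35]

```text
time_s: 9.18
eef_pos: [0.4608, -0.2985, 0.2013]
eef_rot: [0.001, 0.023, 1.0, -0.001]
wrist_force: [0.7, -0.4, -0.2]
opening: 0.676
grasp_force: 0.0
```

Run:
```python
from h import *
c=shot('wrist','w3.png'); o=telemetry.get_obs(); print(o['time_s'],o['eef_pos'].round(4),o['opening'])
print([(np.round(d['xyz'],4),round(d['conf'],2)) for d in spotter.landmark_of('bottle_blue_mid','wrist')])
```

```text
9.225 [ 0.4621 -0.2998  0.205 ] 0.6773027024941762
[(array([ 0.4598, -0.3006,  0.0591]), 0.94)]
```

View pics/w3.png

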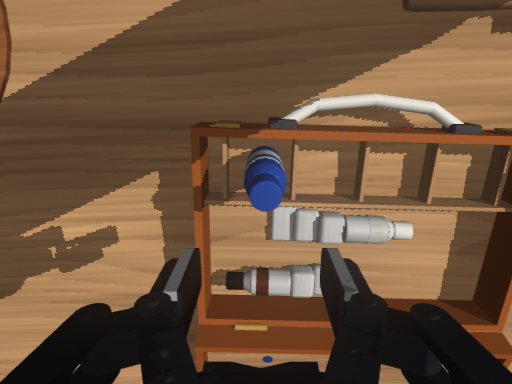

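Blue stands upright in the far-right compartment, cap at (266,195). On to red.

Call:
send_rows:
  series:
    - [[0, 0, 2], [2, 30, 10], -0.35]
    - [[0, 0, 4], [6, 85, 10], -0.35]
    - [[0, 0, 6], [10, 140, 10], -0.35]
    - [[0, 0, 8], [13, 195, 10], -0.35]
    - [[0, 0, 8], [17, 250, 10], -0.35]
    - [[0, 0, 8], [20, 305, 10], -0.35]
    - [[0, 0, 8], [24, 360, 10], -0.35]
    - [[0, 0, 8], [27, 415, 10], -0.35]
    - [[0, 0, 8], [29.5, 451, 10], -0.35]
    - [[0, 0, 8], [29.5, 451, 10], -0.35]

```text
time_s: 10.52
eef_pos: [0.4886, 0.1553, 0.2071]
eef_rot: [-0.001, -0.049, 0.999, 0.0]
wrist_force: [-0.5, -1.3, -0.1]
opening: 0.675
grasp_force: 0.0
```

```bash
cat > look.py <<'E'
from h import *; import sys
shot('wrist'); shot('top'); o=telemetry.get_obs(); print(o['time_s'],o['eef_pos'].round(4),o['eef_rot'].round(3),o['opening'].round(3))
for t in sys.argv[1:]:
  for n in ('wrist','top'): print(t,n,[(np.round(d['xyz'],4),round(d['conf'],2)) for d in spotter.landmark_of(t,n)])
E
python3 look.py bottle_red_mid bottle_yellow_mid
```

```text
Traceback (most recent call last):
  File "look.py", line 2, in <module>
    shot('wrist'); shot('top'); o=telemetry.get_obs(); print(o['time_s'],o['eef_pos'].round(4),o['eef_rot'].round(3),o['opening'].round(3))
                                                                                                                     ^^^^^^^^^^^^^^^^^^
AttributeError: 'float' object has no attribute 'round'
```

```bash
sed -i "s/,o\['opening'\].round(3)//" look.py; python3 look.py bottle_red_mid bottle_yellow_mid
```

```text
10.725 [0.4893 0.1522 0.2078] [-0.001 -0.047  0.999 -0.   ]
bottle_red_mid wrist [(array([0.4854, 0.1509, 0.0645]), 0.91)]
bottle_red_mid top [(array([0.4863, 0.1504, 0.0634]), 0.56)]
bottle_yellow_mid wrist [(array([0.4763, 0.2195, 0.0658]), 0.84)]
bottle_yellow_mid top []
```

Call:
send_rows:
  series:
    - [[0, 0, 0], [-1.5, -1, -40], -0.35]
    - [[0, 0, 0], [-1.5, -1, -85], -0.35]
    - [[0, 0, 0], [-1.5, -1, -120], -0.35]
    - [[0, 0, 0], [-1.5, -1, -140], -0.35]
    - [[0, 0, 0], [-1.5, -1, -148], -0.35]
    - [[0, 0, 0], [-1.5, -1, -151], -0.35]
    - [[0, 0, 0], [-1.5, -1, -151], -0.35]
    - [[0, 0, 0], [-1.5, -1, -151], 1]
    - [[0, 0, 0], [-1.5, -1, -151], 1]
    - [[0, 0, 0], [-1.5, -1, -151], 1]

```text
time_s: 12.18
eef_pos: [0.4885, 0.1522, 0.058]
eef_rot: [0.001, -0.047, 0.999, -0.0]
wrist_force: [-0.1, -0.2, 4.2]
opening: 0.407
grasp_force: 59.5
```

Call:
send_rows:
  series:
    - [[0, 0, 0], [0, 0, 25], 1]
    - [[0, 0, 0], [0, 0, 65], 1]
    - [[0, 0, -2], [-2, -40, 80], 1]
    - [[0, 0, -4], [-6, -95, 80], 1]
    - [[0, 0, -6], [-10, -150, 80], 1]
    - [[0, 0, -8], [-14, -205, 80], 1]
    - [[0, 0, -8], [-18, -260, 80], 1]
    - [[0, 0, -8], [-22, -315, 80], 1]
    - [[0, 0, -8], [-24, -360, 80], 1]
    - [[0, 0, -8], [-25, -380, 80], 1]

```text
time_s: 13.42
eef_pos: [0.4627, -0.23, 0.1373]
eef_rot: [0.0, 0.024, 1.0, -0.0]
wrist_force: [-0.7, -0.5, -0.9]
opening: 0.404
grasp_force: 59.8
```

Call:
send_rows:
  series:
    - [[0, 0, 0], [0, 0, 0], 1]
    - [[0, 0, 0], [0, 0, -25], 1]
    - [[0, 0, 0], [0, 0, -50], 1]
    - [[0, 0, 0], [0, 0, -68], 1]
    - [[0, 0, 0], [0, 0, -76], 1]
    - [[0, 0, 0], [0, 0, -80], 1]
    - [[0, 0, 0], [0, 0, -81.5], 1]
    - [[0, 0, 0], [0, 0, -82.5], 1]
    - [[0, 0, 0], [0, 0, -83.2], 1]
    - [[0, 0, 0], [0, 0, -83.2], 1]

```text
time_s: 14.68
eef_pos: [0.4631, -0.2279, 0.0544]
eef_rot: [0.0, 0.023, 1.0, -0.0]
wrist_force: [-0.2, -0.2, -0.2]
opening: 0.406
grasp_force: 59.8
```

Call:
send_rows:
  series:
    - [[0, 0, 0], [0, 0, -0.6], 1]
    - [[0, 0, 0], [0, 0, -0.8], 1]
    - [[0, 0, 0], [0, 0, -0.8], 1]

```text
time_s: 15.05
eef_pos: [0.4634, -0.2281, 0.054]
eef_rot: [0.0, 0.023, 1.0, -0.0]
wrist_force: [-0.8, 1.6, 5.3]
opening: 0.403
grasp_force: 60.1
```

Call:
send_rows:
  series:
    - [[0, 0, 0], [0, 0, 0.4], 1]
    - [[0, 0, 0], [0, 0, 0.4], 0.1]
    - [[0, 0, 0], [0, 0, 0.4], -0.15]
    - [[0, 0, 0], [0, 0, 0.4], -0.35]
    - [[0, 0, 0], [0, 0, 0.4], -0.35]
    - [[0, 0, 0], [0, 0, 0.4], -0.35]
    - [[0, 0, 0], [0, 0, 20], -0.35]
    - [[0, 0, 0], [0, 0, 65], -0.35]
    - [[0, 0, 0], [0, 0, 120], -0.35]
    - [[0, 0, 0], [0, 0, 155], -0.35]

```text
time_s: 16.3
eef_pos: [0.4638, -0.2284, 0.2113]
eef_rot: [0.001, 0.023, 1.0, -0.001]
wrist_force: [0.7, -0.3, -0.5]
opening: 0.678
grasp_force: 0.0
```

Call:
send_rows:
  series:
    - [[0, 0, 2], [1, 30, 0], -0.35]
    - [[0, 0, 4], [3, 85, 0], -0.35]
    - [[0, 0, 6], [5, 140, 0], -0.35]
    - [[0, 0, 8], [7, 195, 0], -0.35]
    - [[0, 0, 8], [9, 250, 0], -0.35]
    - [[0, 0, 8], [10, 305, 0], -0.35]
    - [[0, 0, 8], [12, 360, 0], -0.35]
    - [[0, 0, 8], [13, 415, 0], -0.35]
    - [[0, 0, 8], [14, 447, 0], -0.35]
    - [[0, 0, 8], [14, 447, 0], -0.35]

```text
time_s: 17.55
eef_pos: [0.4766, 0.2211, 0.2083]
eef_rot: [-0.0, -0.049, 0.999, 0.0]
wrist_force: [-0.6, -0.0, -0.5]
opening: 0.672
grasp_force: 0.0
```

```bash
python3 look.py bottle_red_mid bottle_blue_mid bottle_yellow_mid bottle_green_mid
```

```text
17.65 [0.4769 0.219  0.2082] [-0.    -0.048  0.999 -0.   ]
bottle_red_mid wrist []
bottle_red_mid top [(array([ 0.4638, -0.2278,  0.0629]), 0.72)]
bottle_blue_mid wrist []
bottle_blue_mid top [(array([ 0.4623, -0.2942,  0.0649]), 0.76)]
bottle_yellow_mid wrist [(array([0.4753, 0.2201, 0.0611]), 0.7)]
bottle_yellow_mid top [(array([0.4769, 0.2184, 0.0694]), 0.69)]
bottle_green_mid wrist [(array([0.4741, 0.2914, 0.0618]), 0.95)]
bottle_green_mid top [(array([ 0.4594, -0.2971,  0.0644]), 0.4)]
```

Call:
send_rows:
  series:
    - [[0, 0, 0], [0, 0, -40], -0.35]
    - [[0, 0, 0], [0, 0, -85], -0.35]
    - [[0, 0, 0], [0, 0, -120], -0.35]
    - [[0, 0, 0], [0, 0, -140], -0.35]
    - [[0, 0, 0], [0, 0, -148], -0.35]
    - [[0, 0, 0], [0, 0, -151], -0.35]
    - [[0, 0, 0], [0, 0, -151], -0.35]
    - [[0, 0, 0], [0, 0, -151], 1]
    - [[0, 0, 0], [0, 0, -151], 1]
    - [[0, 0, 0], [0, 0, -151], 1]

```text
time_s: 19.3
eef_pos: [0.4779, 0.2195, 0.0585]
eef_rot: [0.001, -0.047, 0.999, 0.0]
wrist_force: [-0.9, 0.1, 6.6]
opening: 0.403
grasp_force: 59.6
```

Call:
send_rows:
  series:
    - [[0, 0, 0], [0, 0, 25], 1]
    - [[0, 0, 0], [0, 0, 65], 1]
    - [[0, 0, -2], [-1, -40, 80], 1]
    - [[0, 0, -4], [-2, -95, 80], 1]
    - [[0, 0, -6], [-4, -150, 80], 1]
    - [[0, 0, -8], [-6, -205, 80], 1]
    - [[0, 0, -8], [-8, -260, 80], 1]
    - [[0, 0, -8], [-9, -315, 80], 1]
    - [[0, 0, -8], [-10, -360, 80], 1]
    - [[0, 0, -8], [-10, -377, 80], 1]

```text
time_s: 20.55
eef_pos: [0.4667, -0.1601, 0.1374]
eef_rot: [0.0, 0.024, 1.0, -0.0]
wrist_force: [0.4, 0.5, -1.5]
opening: 0.401
grasp_force: 60.1
```

Call:
send_rows:
  series:
    - [[0, 0, 0], [0, 0, 0], 1]
    - [[0, 0, 0], [0, 0, -25], 1]
    - [[0, 0, 0], [0, 0, -50], 1]
    - [[0, 0, 0], [0, 0, -68], 1]
    - [[0, 0, 0], [0, 0, -76], 1]
    - [[0, 0, 0], [0, 0, -80], 1]
    - [[0, 0, 0], [0, 0, -81.5], 1]
    - [[0, 0, 0], [0, 0, -82.5], 1]
    - [[0, 0, 0], [0, 0, -83.2], 1]
    - [[0, 0, 0], [0, 0, -83.2], 1]

```text
time_s: 21.8
eef_pos: [0.4673, -0.158, 0.0545]
eef_rot: [0.0, 0.023, 1.0, -0.0]
wrist_force: [-0.4, 0.2, 0.4]
opening: 0.4
grasp_force: 60.2
```

Call:
send_rows:
  series:
    - [[0, 0, 0], [0, 0, -0.6], 1]
    - [[0, 0, 0], [0, 0, -0.8], 1]
    - [[0, 0, 0], [0, 0, -0.8], 1]

```text
time_s: 22.18
eef_pos: [0.4676, -0.1581, 0.0545]
eef_rot: [0.0, 0.023, 1.0, -0.0]
wrist_force: [-1.3, 1.6, 7.8]
opening: 0.403
grasp_force: 61.2
```

Call:
send_rows:
  series:
    - [[0, 0, 0], [0, 0, 0.6], 1]
    - [[0, 0, 0], [0, 0, 0.6], 0.1]
    - [[0, 0, 0], [0, 0, 0.6], -0.15]
    - [[0, 0, 0], [0, 0, 0.6], -0.35]
    - [[0, 0, 0], [0, 0, 0.6], -0.35]
    - [[0, 0, 0], [0, 0, 0.6], -0.35]
    - [[0, 0, 0], [0, 0, 20], -0.35]
    - [[0, 0, 0], [0, 0, 65], -0.35]
    - [[0, 0, 0], [0, 0, 120], -0.35]
    - [[0, 0, 0], [0, 0, 155], -0.35]

```text
time_s: 23.42
eef_pos: [0.4678, -0.1583, 0.2112]
eef_rot: [0.001, 0.023, 1.0, -0.001]
wrist_force: [0.8, -0.2, -1.0]
opening: 0.675
grasp_force: 0.0
```

Call:
send_rows:
  series:
    - [[0, 0, 2], [1, 35, 0], -0.35]
    - [[0, 0, 4], [2, 90, 0], -0.35]
    - [[0, 0, 6], [3, 145, 0], -0.35]
    - [[0, 0, 8], [4, 200, 0], -0.35]
    - [[0, 0, 8], [5, 255, 0], -0.35]
    - [[0, 0, 8], [6, 310, 0], -0.35]
    - [[0, 0, 8], [6, 365, 0], -0.35]
    - [[0, 0, 8], [7, 420, 0], -0.35]
    - [[0, 0, 8], [7, 452, 0], -0.35]
    - [[0, 0, 8], [7, 452, 0], -0.35]

```text
time_s: 24.68
eef_pos: [0.4735, 0.2961, 0.2081]
eef_rot: [-0.0, -0.049, 0.999, 0.0]
wrist_force: [0.2, -0.2, -1.5]
opening: 0.669
grasp_force: 0.0
```

```bash
python3 look.py bottle_yellow_mid bottle_green_mid
```

```text
24.775 [0.4738 0.2939 0.2081] [-0.    -0.048  0.999 -0.   ]
bottle_yellow_mid wrist []
bottle_yellow_mid top [(array([ 0.4681, -0.1542,  0.0631]), 0.55)]
bottle_green_mid wrist [(array([0.4751, 0.2937, 0.0606]), 0.58)]
bottle_green_mid top [(array([0.4742, 0.2925, 0.0629]), 0.79)]
```

Call:
send_rows:
  series:
    - [[0, 0, 0], [0, 0, -40], -0.35]
    - [[0, 0, 0], [0, 0, -85], -0.35]
    - [[0, 0, 0], [0, 0, -120], -0.35]
    - [[0, 0, 0], [0, 0, -140], -0.35]
    - [[0, 0, 0], [0, 0, -148], -0.35]
    - [[0, 0, 0], [0, 0, -151], -0.35]
    - [[0, 0, 0], [0, 0, -151], -0.35]
    - [[0, 0, 0], [0, 0, -151], 1]
    - [[0, 0, 0], [0, 0, -151], 1]
    - [[0, 0, 0], [0, 0, -151], 1]

```text
time_s: 26.22
eef_pos: [0.475, 0.2944, 0.0586]
eef_rot: [0.001, -0.047, 0.999, 0.0]
wrist_force: [-1.4, -0.9, 6.3]
opening: 0.406
grasp_force: 59.8
```

Call:
send_rows:
  series:
    - [[0, 0, 0], [0, 0, 25], 1]
    - [[0, 0, 0], [0, 0, 65], 1]
    - [[0, 0, -2], [0, -40, 80], 1]
    - [[0, 0, -4], [-1, -95, 80], 1]
    - [[0, 0, -6], [-2, -150, 80], 1]
    - [[0, 0, -8], [-3, -205, 80], 1]
    - [[0, 0, -8], [-4, -260, 80], 1]
    - [[0, 0, -8], [-4, -315, 80], 1]
    - [[0, 0, -8], [-4, -365, 80], 1]
    - [[0, 0, -8], [-4, -382, 80], 1]

```text
time_s: 27.48
eef_pos: [0.47, -0.0903, 0.1376]
eef_rot: [0.0, 0.024, 1.0, -0.0]
wrist_force: [-0.1, 0.3, -1.1]
opening: 0.402
grasp_force: 60.1
```

Call:
send_rows:
  series:
    - [[0, 0, 0], [0, 0, 0], 1]
    - [[0, 0, 0], [0, 0, -25], 1]
    - [[0, 0, 0], [0, 0, -50], 1]
    - [[0, 0, 0], [0, 0, -68], 1]
    - [[0, 0, 0], [0, 0, -76], 1]
    - [[0, 0, 0], [0, 0, -80], 1]
    - [[0, 0, 0], [0, 0, -81.5], 1]
    - [[0, 0, 0], [0, 0, -82.5], 1]
    - [[0, 0, 0], [0, 0, -83.2], 1]
    - [[0, 0, 0], [0, 0, -83.2], 1]

```text
time_s: 28.72
eef_pos: [0.4704, -0.088, 0.0546]
eef_rot: [0.0, 0.023, 1.0, -0.0]
wrist_force: [0.3, 0.3, 1.9]
opening: 0.402
grasp_force: 60.2
```

Call:
send_rows:
  series:
    - [[0, 0, 0], [0, 0, -0.6], 1]
    - [[0, 0, 0], [0, 0, -0.8], 1]
    - [[0, 0, 0], [0, 0, -0.8], 1]

```text
time_s: 29.1
eef_pos: [0.4707, -0.0881, 0.0546]
eef_rot: [0.001, 0.023, 1.0, -0.0]
wrist_force: [-2.1, 1.4, 9.1]
opening: 0.401
grasp_force: 61.1
```

Call:
send_rows:
  series:
    - [[0, 0, 0], [0, 0, 0.7], 1]
    - [[0, 0, 0], [0, 0, 0.7], 0.1]
    - [[0, 0, 0], [0, 0, 0.7], -0.15]
    - [[0, 0, 0], [0, 0, 0.7], -0.35]
    - [[0, 0, 0], [0, 0, 0.7], -0.35]
    - [[0, 0, 0], [0, 0, 0.7], -0.35]
    - [[0, 0, 0], [0, 0, 20], -0.35]
    - [[0, 0, 0], [0, 0, 65], -0.35]
    - [[0, 0, 0], [0, 0, 120], -0.35]
    - [[0, 0, 0], [0, 0, 170], -0.35]

```text
time_s: 30.35
eef_pos: [0.47, -0.0878, 0.2253]
eef_rot: [0.0, 0.023, 1.0, -0.0]
wrist_force: [1.2, -0.1, -0.3]
opening: 0.672
grasp_force: 0.0
```

Call:
send_rows:
  series:
    - [[0, 0, 0], [-15, 20, 20], -0.35]
    - [[0, 0, 0], [-40, 50, 40], -0.35]
    - [[0, 0, 0], [-60, 80, 50], -0.35]
    - [[0, 0, 0], [-60, 80, 50], -0.35]

```text
time_s: 30.85
eef_pos: [0.4097, -0.0066, 0.2744]
eef_rot: [0.001, 0.021, 1.0, -0.0]
wrist_force: [0.7, -1.9, 0.2]
opening: 0.677
grasp_force: 0.0
```

```bash
python3 - <<'E'
from h import *
c=shot('side'); t=shot('top')
a=cv2.resize(t['pixels'][150:250,120:430,::-1],None,fx=2.5,fy=2.5,interpolation=cv2.INTER_CUBIC)
b=cv2.resize(c['pixels'][120:300,150:400,::-1],None,fx=1.9,fy=1.9,interpolation=cv2.INTER_CUBIC)
im=np.zeros((a.shape[0]+b.shape[0],a.shape[1],3),np.uint8); im[:a.shape[0]]=a; im[a.shape[0]:,:b.shape[1]]=b
cv2.imwrite('pics/fin.png',im); print(im.shape)
E
python3 look.py bottle_green_mid
```

```text
(592, 775, 3)
31.05 [ 0.4103 -0.0083  0.273 ] [-0.     0.023  1.    -0.   ]
bottle_green_mid wrist [(array([ 0.4709, -0.0894,  0.0609]), 0.74)]
bottle_green_mid top [(array([ 0.4601, -0.2979,  0.0615]), 0.51), (array([ 0.4682, -0.0872,  0.058 ]), 0.36)]
```

View pics/fin.png

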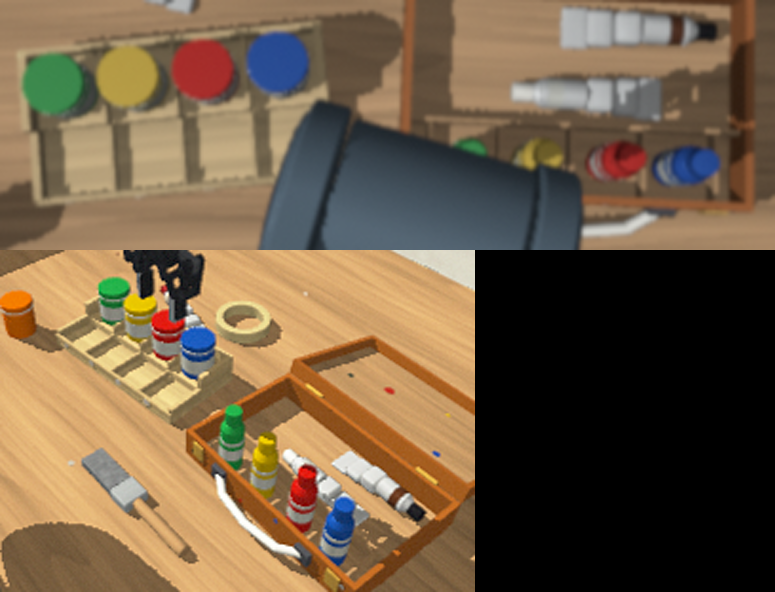

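All four bottles stand upright in the compartments, green, yellow, red, blue from the left (side crop (232,440), (265,465), (303,498), (339,530)). The jars are still in the back row and the gripper is clear of everything.

```bash
python3 -c "
from bench import ctrl; print(ctrl.hand_in())"
```

```text
the job is handed in; nothing more can be done
None
```

The four bottles stand upright in the handle-side compartments, green, yellow, red, blue from left to right; the big jars are untouched in the rack, and the job was handed in at about 31 s.

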